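# Assemble the stain filter on the vacuum manifold

## Robot

A 6-joint arm with a two-finger parallel gripper is mounted at the origin on the work surface. World frame = base frame: x ahead of the robot, y to its left, z up, the work surface at z = 0. Lengths are in mm, angles in degrees, forces in N, time in s.
With the tool pointing down it reaches from about 300 to 850 mm from the base axis. Payload 4.2 kg.
Tool frame: the origin (TCP) lies on the centre line of the jaws, within the pads' length; the fingertips stand 22 mm ahead of it and the grasp point (between the pads) lies 3 mm ahead of it; z points along the fingers, y is the line along which they close (so a half turn about z gives the same grasp; the last joint's range is limited). The gripper opens to 91 mm and grips with 3 to 60 N. Pads are 32 mm wide; open, the fingers measure 118 mm over their backs; the gripper's body (76 mm by 178 mm) begins 60 mm behind the grasp point.
Start: joints at [-75.344, 18.312, 89.639, -0, 72.044, -1.146], TCP at [156.584, -553.283, 235.976] pointing down, gripper open.
Joint ranges: [-177.97, 177.97], [-48.28, 115.42], [12.27, 149.76], [-77.06, 257.06], [2.81, 150.46], [-146.56, 146.56]. Speed limits (degrees/s): [147.25, 147.25, 180, 180, 180, 180].

## Interface

Orientations are given as [roll, pitch, yaw] about the fixed x, y, z axes, in that order (R = Rz(yaw) Ry(pitch) Rx(roll)).
In Python, from workcell import arm gives the robot as it stands. Calls block until the motion is done:
- arm.move_to(position, orientation): joint-space move of the TCP to a pose.
- arm.servo_line(position, speed=150, frame=None): straight line of the TCP; frame=None keeps the orientation; speed is the mean speed in mm/s.
- arm.goto_joints(angles): joint-space move.
- arm.open() and arm.gripper_close(f_grip=None): open the fingers fully, or close them until they stop; f_grip is the grip in N (None keeps the last).
- arm.sleep(seconds).
- arm.solve_ik(position, orientation): joint angles nearest the present ones, or None.
- arm.get_obs(): the state.
- arm.capture(name): name is "scene" or "side" or "wrist"; returns a dict with "image" (480x640x3 uint8, red, green, blue), "fx", "fy", "cx", "cy" (pixels), "k1" (the pictures are not rectified: a ray, as slopes to the right and down, at radius r is drawn at 1 + k1 r^2 times it, then the intrinsics apply), "T" (4x4, takes a point from camera to world coordinates); the wrist camera has in their place "tool_from_camera" (4x4, takes a point from camera to tool coordinates, whose origin is the TCP and whose axes are the flange's). Camera axes: x right, y down, z forward; pixel columns grow to the right and rows downward; lengths in mm; the calibration is good to about 2 mm. A picture is of the moment at which its call begins: read the wrist's pose just before it. There is no depth.
A pose or a line that the arm cannot do raises arm.IKError and nothing moves.
- arm.close_job(): hands the job in; it is judged then, once.
The state is a dict: "t": time; "qpos": joint angles; "qvel": joint speeds; "effort": joint torques, N m; "ee_pos": TCP position; "eef_rot": TCP orientation; "wrist_force": force on the tool from outside, world axes, zero at the start; "torque": the same for the moment, N m; "opening": opening from 0.0 (shut) to 1.0 (fully open); "grip_force": force on a finger pad.
Only numpy, scipy, OpenCV 4.12 (cv2) and the standard library are available. Lean on these libraries where they do the work, as an engineer would, in place of code of your own. Each camera call takes 0.05 s, during which the arm holds its last target. There are 200 camera calls.

## Task

Build the stain-filter unit on the one open port of the steel vacuum manifold, working upwards: first the base on the port, then the filter disc in the cup of the base, then the funnel over the disc onto the base, and last the lid on the funnel. Every part must be fully seated and upright, and let go before the next one is put on. Leave the beaker, the specimen jar, the stain bottle and the forceps where they are.

Things in the scene. Friction and masses are not known exactly. Their poses are not given: they have to be found in the camera images.
- manifold: Fixed steel vacuum manifold: bar 364 mm long (own y) x 60 wide, flat top 75 above the bench; origin on the bench under its middle, z up. On top, at y -110, 0, +110, three collars 60 across, 5 high, in changing order: two blanked with a black rubber stopper (top 102 above the bench), one the open port. Small stopcock handles on its far side, below the top.
- port_seat (a point): The open port: metal collar 60 mm across with a bare brass nipple, fixed on the manifold. Point: centre of the collar's flat upper face, 80 above the bench, where the base is to stand; z up. The nipple rises 14 above it, 22 across at the foot, tapering to 12 at its top.
- base_mid (a point): Filter base, loose, 0.4 kg: upright steel cylinder 54 mm across, 41 high. Point: on its axis, 20 above its underside; z up. A bore 27 across, 18 deep in its underside goes over the port's nipple (2.5 play) until the underside lies on the collar. Its top is a cup 44 across, 5 deep (floor 36 above the underside, dark drain hole), inside a rim 5 wide, 54 across.
- disc_mid (a point): Filter disc, loose, 0.09 kg: steel disc 40 mm across, 12 high, grey sintered face up. Point: its centre, 6 above its underside; z up. The lower half is tapered to 33 across. Seated, it lies on the floor of the base's cup (2.5 play) and stands 7 above the rim: hold it by its upper part only, so that the fingertips clear the rim.
- funnel_mid (a point): Funnel, loose, 0.2 kg: upright steel tube open at both ends, 57 mm across (48 inside), 70 high. Point: on its axis, 35 above its lower edge; z up. The lowest 10 is a skirt 72 across (inside 66 narrowing to 58) that goes over the base's rim until an inner step rests on it (2 play); seated, the lower edge is 31 above the underside of the base.
- lid_knob (a point): Lid, loose, 0.12 kg: steel plate 62 mm across, 4 thick, with a black upright knob 18 across, 22 high, on a rubber plug. Point: middle of the knob, 23 above the plug's underside; z up. The plug, 42 across, 8 deep, tapered to 34, goes into the top of the funnel (3 play); seated, the plate lies on the funnel's upper edge, the plug's underside 62 above the funnel's lower edge.
- beaker_mid (a point): Bystander, loose: empty glass beaker with a floor, 60 mm across, 65 high. Point: its centre, half-way up.
- jar_mid (a point): Bystander, loose: specimen jar with a yellow screw cap, 52 mm across, 58 high. Point: its centre, half-way up.
- stain_mid (a point): Bystander, loose: brown glass stain bottle with a black cap, 62 mm across, 135 high, at the left end of the manifold. Point: its centre, half-way up.
- forceps: Bystander, loose: flat steel forceps 125 mm long (its x), 8 high, lying on the bench near the right end of the manifold. Origin under its middle.
Not all that is in view belongs to the job. What is shaped like the part that bears base_mid but pink is not meant. Leave any blue look-alike of the part that bears lid_knob alone.

How it is judged:
By the outcome, as a careful person would: the job done as asked, in the order asked, and still so for the second after the job is handed in, with the robot touching nothing.
It also fails if it takes over 115 s, if anything falls off the work surface, if the arm or the gripper's body presses on something with over 40 N, if the wrist force passes 120 N, or if a joint passes its speed limit or range.

## Working session

There is one attempt and no reset: what is moved stays moved. The work goes in short steps, each a Python script; the robot and the scene stay as the last script left them, time stands still between calls to the robot, and variables do not carry over. Pictures are saved under pics/ and viewed, at most 14 in all, crops included, and the job is handed in when it is done.

```bash
ls; mkdir -p pics; python3 - <<'E'
from workcell import arm
import cv2,numpy as np
np.set_printoptions(precision=4,suppress=True)
for n in ("scene","side","wrist"):
    c=arm.capture(n); cv2.imwrite(f"pics/{n}0.png",c["image"][:,:,::-1])
    print(n,{k:v for k,v in c.items() if k!="image"})
print(arm.get_obs())
E
```

```text
pics
scene {'fx': 544.6170723569156, 'fy': 544.6170723569156, 'cx': 317.40268197832677, 'cy': 241.02632802652, 'k1': -0.09210057898336149, 'T': array([[   0.2781,    0.5681,   -0.7746, 1585.4495],
       [   0.9603,   -0.1459,    0.2378, -313.7949],
       [   0.0221,   -0.81  ,   -0.5861,  905.4254],
       [   0.    ,    0.    ,    0.    ,    1.    ]])}
side {'fx': 484.9294194821456, 'fy': 484.9294194821456, 'cx': 325.2348672116362, 'cy': 239.46898240315528, 'k1': 0.0324833355012992, 'T': array([[ -0.8776,  -0.2466,   0.4111,  88.8719],
       [ -0.4793,   0.4403,  -0.7592, 766.0521],
       [  0.0062,  -0.8633,  -0.5046, 598.6436],
       [  0.    ,   0.    ,   0.    ,   1.    ]])}
wrist {'fx': 364.5053569760294, 'fy': 364.5053569760294, 'cx': 315.3668539951845, 'cy': 242.78048167874903, 'k1': -0.05713463896355647, 'tool_from_camera': array([[  -0.0005,   -0.9657,   -0.2596,   73.0564],
       [   1.    ,   -0.0003,   -0.001 ,    0.2358],
       [   0.0009,   -0.2596,    0.9657, -149.975 ],
       [   0.    ,    0.    ,    0.    ,    1.    ]])}
{'t': 0.15, 'qpos': array([-75.3431,  18.3427,  89.6882,   0.0014,  72.0433,  -1.1453]), 'qvel': array([-0.0594, -0.1786, -0.1778,  0.0285, -0.0117, -0.0295]), 'effort': array([  0.0001, -41.2775, -23.2155,   0.0728,   0.0434,  -0.0001]), 'ee_pos': array([ 156.5124, -552.9452,  235.333 ]), 'eef_rot': array([-179.9258,   -0.0028,   15.8018]), 'wrist_force': array([-0.2555, -1.0533,  0.6183]), 'torque': array([-0.0207, -0.0454, -0.0057]), 'grip_force': 0.0, 'opening': 1.001486571706884}
```

View pics/scene0.png

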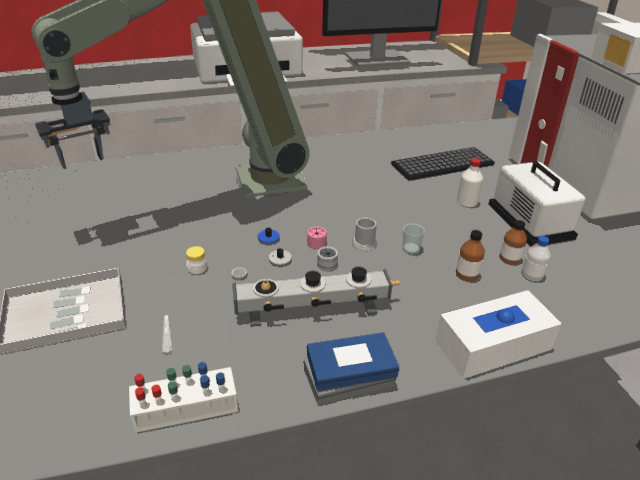

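View pics/side0.png

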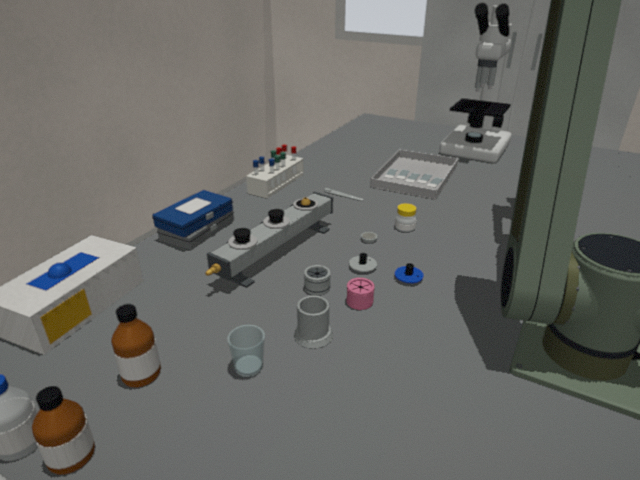

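The scene picture shows the port nipple at (265,286) and stoppers at (312,278) and (359,273). The steel base is at (327,252), the disc at (239,271), the funnel top at (366,223) and the lid knob at (280,252). The side picture shows the same parts at (305,201), (276,213), (242,234), (317,271), (369,236), (313,304) and (363,256).

```bash
cat > h.py <<'E'
from workcell import arm
import cv2,numpy as np
from scipy.spatial.transform import Rotation as R
np.set_printoptions(precision=2,suppress=True)
def pose():
    o=arm.get_obs(); T=np.eye(4); T[:3,:3]=R.from_euler('xyz',o['eef_rot'],degrees=True).as_matrix(); T[:3,3]=o['ee_pos']; return T
def cap(n,fn=None):
    P=pose() if n=="wrist" else None
    c=arm.capture(n)
    if n=="wrist": c["T"]=P@c["tool_from_camera"]
    if fn: cv2.imwrite(f"pics/{fn}.png",c["image"][:,:,::-1]); np.savez(f"pics/{fn}.npz",**c)
    return c
def ray(c,uv):
    # with distortion x_d=x(1+k1 r^2)
    K=np.array([[c["fx"],0,c["cx"]],[0,c["fy"],c["cy"]],[0,0,1]],float)
    p=cv2.undistortPoints(np.array([[uv]],float),K,np.array([float(c["k1"]),0,0,0]))[0,0]
    return c["T"][:3,3],c["T"][:3,:3]@[p[0],p[1],1]
def onz(c,uv,z):
    o,d=ray(c,uv); return (o+d*(z-o[2])/d[2])[:2]
def proj(c,p):
    q=np.linalg.inv(c["T"])@np.append(p,1); x,y=q[:2]/q[2]; f=1+c["k1"]*(x*x+y*y)
    return np.array([c["fx"]*x*f+c["cx"],c["fy"]*y*f+c["cy"]])
E
python3 - <<'E'
from h import *
a=cap("scene");b=cap("side")
for n,u,v,z in [("nip",(265,286),(305,201),94),("s1",(312,277),(276,213),102),("s2",(359,272),(242,234),102),("base",(327,252),(317,271),41),("disc",(239,271),(369,236),12),("funnel",(366,223),(313,304),70),("knob",(280,252),(363,256),34),
 ("pink",(317,232),(360,285),41),("blue",(268,232),(408,266),34),("beaker",(413,231),(247,335),65),("jar",(196,252),(406,208),58)]:
    print(n,onz(a,u,z),onz(b,v,z))
E
```

```text
nip [ 651.16 -148.8 ] [ 629.25 -129.2 ]
s1 [656.48 -39.22] [645.7  -30.33]
s2 [666.71  72.23] [654.07  83.08]
base [496.7   47.79] [496.53  47.69]
disc [ 481.43 -185.21] [ 482.07 -183.24]
funnel [433.27 178.56] [430.55 178.52]
knob [456.73 -70.07] [442.74 -61.06]
pink [401.72  47.78] [398.66  49.19]
blue [358.27 -81.67] [343.14 -71.49]
beaker [494.8  293.05] [487.08 295.48]
jar [ 433.98 -286.16] [ 428.38 -281.82]
```

```bash
python3 - <<'E'
from h import *
V=[("disc",(482,-184),12,150),("port",(638,-139),94,220),("lid",(450,-66),34,160),("base",(497,48),41,170),("funnel",(432,178),70,190)]
tiles=[]
for n,(x,y),z,h in V:
    arm.move_to([x,y,h],[180,0,0]); arm.sleep(.25)
    c=cap("wrist","w_"+n); u=proj(c,[x,y,z]); print(n,u,arm.get_obs()['t'],arm.get_obs()['ee_pos'])
    i,j=int(np.clip(u[0]-130,0,380)),int(np.clip(u[1]-140,0,200))
    t=np.ascontiguousarray(c["image"][j:j+280,i:i+260,::-1]); cv2.putText(t,f"{n} {i},{j}",(5,12),0,.4,(0,255,255)); tiles.append(t)
tiles.append(np.zeros_like(t))
cv2.imwrite("pics/m1.png",np.vstack([np.hstack(tiles[:3]),np.hstack(tiles[3:])]))
E
```

```text
disc [314.7  237.48] 2.3667 [ 481.9  -184.48  150.04]
port [314.63 239.78] 3.4083 [ 637.04 -139.53  219.86]
lid [314.86 243.06] 4.5583 [450.96 -66.31 160.03]
base [314.13 239.96] 5.4167 [496.74  47.07 170.  ]
funnel [313.94 244.13] 6.3583 [432.49 177.11 189.76]
```

View pics/m1.png

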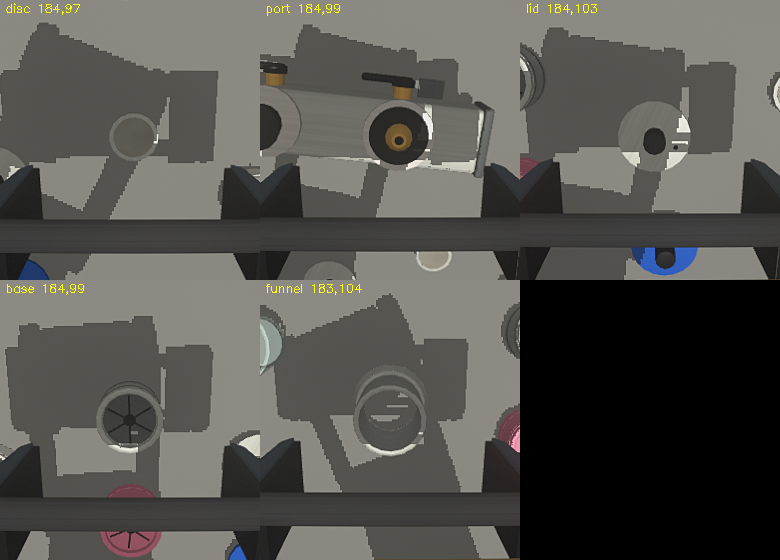

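The crops show full-image centres for the disc face at (317,233), the port nipple top at (323,239) and the lid plate at (318,239). The base rim is at (314,239) and the funnel's top edge at (313,244).

```bash
python3 - <<'E'
from h import *
import json
P={}
for n,uv,z in [("disc",(317,233),12),("port",(323,239.5),94),("port",(323,234),80),("lid",(318,248),34),("lid",(318,239),12),("base",(314,239.5),41),("funnel",(313,244),70)]:
    c=dict(np.load(f"pics/w_{n}.npz")); p=onz(c,uv,z); print(n,z,p); P[n]=list(p)
json.dump(P,open("P.json","w"))
x,y=P["base"]
arm.move_to([x,y,120],[180,0,0]); arm.servo_line([x,y,28],speed=80)
arm.gripper_close(f_grip=30); o=arm.get_obs(); print(o['opening']*91,o['grip_force'],o['wrist_force'],o['ee_pos'])
arm.servo_line([x,y,170],speed=120); arm.sleep(.3)
cap("wrist","hb"); print(arm.get_obs()['t'],arm.get_obs()['ee_pos'],arm.get_obs()['wrist_force'])
E
```

```text
disc 12 [ 485.75 -185.88]
port 94 [ 638.22 -145.54]
port 80 [ 639.21 -145.8 ]
lid 34 [445.97 -68.47]
lid 12 [447.63 -68.61]
base 41 [497.38  48.1 ]
funnel 70 [432.11 178.72]
52.88641547857964 30.00009843148291 [-0.32  0.57 -0.15] [497.43  48.21  28.05]
10.7 [497.3   48.08 169.75] [ 0.14 -0.42 -4.66]
```

View pics/hb.png

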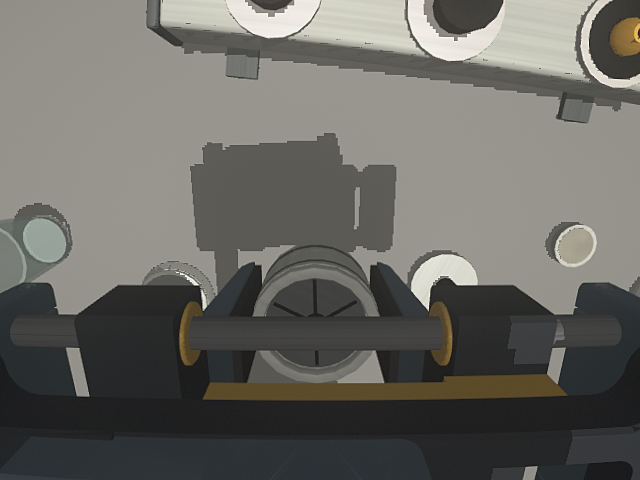

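The base is held; its rim is centred near (317.5,321) and the drain hub sits at (316,322). I'll work out its offset in the hand, then place it.

```bash
python3 - <<'E'
from h import *
c=dict(np.load("pics/hb.npz")); t=arm.get_obs()['ee_pos']
for uv,dz in [((317.5,321),13),((316,322),8)]:
    print(onz(c,uv,t[2]+dz)-t[:2])
# expected pixels if the base is centred
print(proj(c,[t[0],t[1],t[2]+13]),proj(c,[t[0],t[1],t[2]+8]))
E
```

```text
[ 2.74 -0.96]
[-0.31 -0.35]
[315.18 326.96] [315.19 321.35]
```

```bash
cat >> h.py <<'E'
def down(x,y,z0,z1,lim=8,step=2,speed=30):
    f0=arm.get_obs()['wrist_force']
    z=z0
    while z>z1:
        z=max(z-step,z1); arm.servo_line([x,y,z],speed=speed)
        f=arm.get_obs()['wrist_force']-f0
        if np.linalg.norm(f)>lim: print("contact",z,f); break
    o=arm.get_obs(); print("end",z,o['ee_pos'],o['wrist_force']-f0,o['t']); return z
E
python3 - <<'E'
from h import *
x,y=638.6,-145.5
arm.move_to([x,y,190],[180,0,0]); arm.servo_line([x,y,126],speed=80); arm.sleep(.3)
down(x,y,126,107)
E
```

```text
contact 107 [-1.5   0.49  8.38]
end 107 [ 638.84 -145.55  108.07] [-1.5   0.49  8.38] 15.4
```

```bash
python3 - <<'E'
from h import *
x,y=638.6,-145.5
arm.open(); arm.sleep(.2); arm.servo_line([x,y,225],speed=150); arm.sleep(.25)
a=cap("wrist","wb2")
x,y=485.7,-185.8
arm.move_to([x,y,110],[180,0,0]); arm.servo_line([x,y,29.5],speed=80)
arm.gripper_close(f_grip=15); o=arm.get_obs(); print(o['opening']*91,o['grip_force'],o['ee_pos'])
arm.servo_line([x,y,150],speed=100); arm.sleep(.3)
b=cap("wrist","hd"); o=arm.get_obs(); print(o['opening']*91,o['ee_pos'],o['wrist_force'],o['t'])
t=o['ee_pos']; print(proj(b,[t[0],t[1],t[2]-17.5]), proj(a,[638.6,-145.5,121]),proj(a,[638.6,-145.5,116]))
A=a["image"][120:400,185:455,::-1];B=b["image"][120:400,185:455,::-1]
cv2.imwrite("pics/m2.png",cv2.resize(np.hstack([A,B]),(800,415)))
E
```

```text
38.89740035701116 15.00005696900189 [ 485.72 -185.8    29.5 ]
38.53307471240381 [ 485.65 -185.77  149.79] [-0.21  0.05 -0.02] 22.0833
[315.27 297.28] [315.56 248.88] [315.56 246.99]
```

View pics/m2.png

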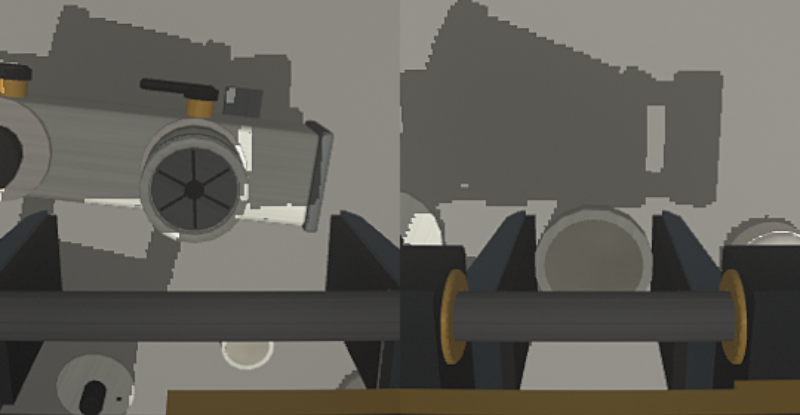

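Base hub is at full-image (316,247.6) against 247.0 expected, so it is seated. The disc is centred in the grip, with its face near (316,297), as expected. Now I'll place the disc, release it, and pick up the funnel.

```bash
python3 - <<'E'
from h import *
x,y=638.4,-145.6
arm.move_to([x,y,200],[180,0,0]); arm.servo_line([x,y,156],speed=80); arm.sleep(.3)
down(x,y,156,144.5,lim=4,step=1,speed=25)
arm.open(); arm.sleep(.2); arm.servo_line([x,y,225],speed=150); arm.sleep(.25)
a=cap("wrist","wd2"); print(proj(a,[x,y,128]))
x,y=432.1,178.6
arm.move_to([x,y,165],[180,0,0]); arm.servo_line([x,y,48],speed=80)
arm.gripper_close(f_grip=25); o=arm.get_obs(); print(o['opening']*91,o['grip_force'],o['ee_pos'])
arm.servo_line([x,y,200],speed=120); arm.sleep(.3)
b=cap("wrist","hf"); o=arm.get_obs(); t=o['ee_pos']; print(o['opening']*91,t,o['wrist_force'],o['t'])
print(proj(b,[t[0],t[1],t[2]+22]),proj(b,[t[0]+28.5,t[1],t[2]+22]),proj(b,[t[0],t[1]-28.5,t[2]+22]))
A=a["image"][120:400,185:455,::-1];B=b["image"][120:400,185:455,::-1]
cv2.imwrite("pics/m3.png",cv2.resize(np.hstack([A,B]),(800,415)))
E
```

```text
contact 144.5 [-2.59 -0.27  8.37]
end 144.5 [ 638.58 -145.63  145.46] [-2.59 -0.27  8.37] 26.7833
[315.57 251.52]
57.0852477621731 24.999984707683325 [432.14 178.65  48.04]
56.88113524195144 [432.03 178.57 199.77] [ 0.16  0.59 -2.14] 34.3333
[315.16 337.96] [315.11 269.33] [387.61 337.72]
```

View pics/m3.png

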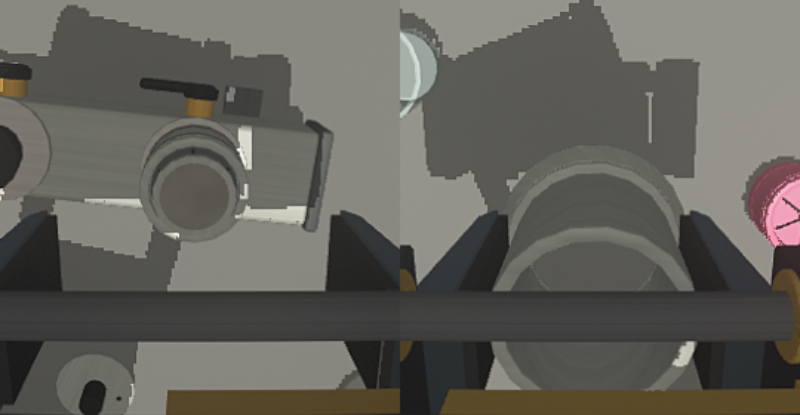

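The disc sits inside the cup, at about (316.7,252.3). The funnel's upper rim edge is near full-image row 274 and I expected 269, so I'll overlay model circles to check its offset in the hand.

```bash
python3 - <<'E'
from h import *
b=dict(np.load("pics/hf.npz")); t=b["T"]@np.linalg.inv(b["tool_from_camera"]); t=t[:3,3]
im=cv2.resize(np.ascontiguousarray(b["image"][205:405,205:425,::-1]),None,fx=3,fy=3,interpolation=cv2.INTER_CUBIC)[:600]
a=np.linspace(0,2*np.pi,200)
for dx,col in [(0,(0,0,255)),(-2,(0,255,0))]:
  for r,dz in [(28.5,22),(24,22),(36,-38)]:
    p=np.array([(proj(b,[t[0]+dx+r*np.cos(q),t[1]+r*np.sin(q),t[2]+dz])-[205,205])*3+1 for q in a])
    cv2.polylines(im,[p.astype(int)],True,col,1)
cv2.imwrite("pics/ov.png",im)
E
```

```text
(no output)
```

View pics/ov.png

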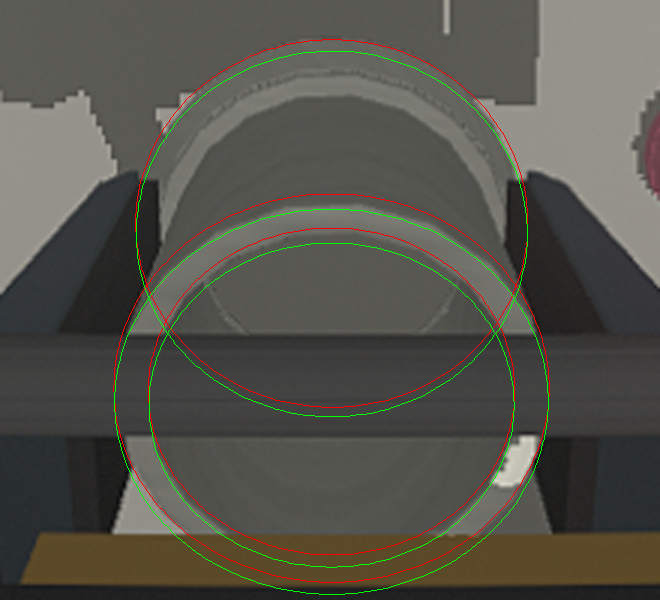

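The skirt fits the dx≈0 circle, so the funnel is centred to within about 0.5 mm. Placing it.

```bash
python3 - <<'E'
from h import *
x,y=638.8,-145.6
t=arm.get_obs()['ee_pos']; arm.servo_line([t[0],t[1],235],speed=120)
arm.move_to([x,y,235],[180,0,0]); arm.servo_line([x,y,182],speed=80); arm.sleep(.3)
down(x,y,182,158,lim=6,step=2,speed=30)
E
```

```text
contact 158 [-1.87 -0.57  7.64]
end 158 [ 639.05 -145.65  159.26] [-1.87 -0.57  7.64] 40.325
```

```bash
python3 - <<'E'
from h import *
x,y=638.8,-145.6
arm.open(); arm.sleep(.2); arm.servo_line([x,y,300],speed=150); arm.sleep(.25)
a=cap("wrist","wf2"); print(proj(a,[x,y,181]))
x,y=446.9,-68.5
arm.move_to([x,y,130],[180,0,0]); arm.servo_line([x,y,37],speed=80)
arm.gripper_close(f_grip=20); o=arm.get_obs(); print(o['opening']*91,o['grip_force'],o['ee_pos'])
arm.servo_line([x,y,200],speed=120); arm.sleep(.3)
b=cap("wrist","hl"); o=arm.get_obs(); t=o['ee_pos']; print(o['opening']*91,t,o['wrist_force'],o['t'])
A=np.ascontiguousarray(a["image"][120:400,185:455,::-1]);B=np.ascontiguousarray(b["image"][120:400,185:455,::-1])
q=np.linspace(0,2*np.pi,100)
def circ(im,c,p,r,col): cv2.polylines(im,[np.array([(proj(c,[p[0]+r*np.cos(k),p[1]+r*np.sin(k),p[2]])-[185,120])*1.4815 for k in q]).astype(int)],True,col,1)
A=cv2.resize(A,(400,415));B=cv2.resize(B,(400,415))
circ(A,a,[638.8,-145.6,181],28.5,(0,0,255)); circ(B,b,[t[0],t[1],t[2]-25],31,(0,0,255)); circ(B,b,[t[0],t[1],t[2]-3],9,(0,255,0))
cv2.imwrite("pics/m4.png",np.hstack([A,B]))
E
```

```text
[315.48 243.55]
17.20443605496796 20.000030994415283 [446.89 -68.54  36.98]
17.485063407586644 [446.83 -68.48 199.81] [-0.32  0.03 -2.52] 47.9417
```

View pics/m4.png

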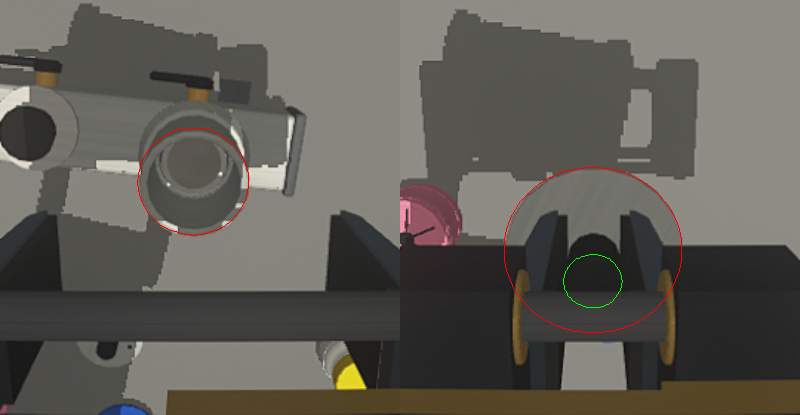

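The funnel rim matches the model circle, with the disc visible inside. The lid is centred in the grip, its plate outline matching the circle. Placing the lid.

```bash
python3 - <<'E'
from h import *
x,y=638.5,-145.7
arm.servo_line([446.9,-68.5,265],speed=120)
arm.move_to([x,y,265],[180,0,0]); arm.servo_line([x,y,224],speed=80); arm.sleep(.3)
down(x,y,224,209,lim=5,step=1.5,speed=25)
E
```

```text
contact 209.0 [-1.41  0.89  6.14]
end 209.0 [ 638.72 -145.75  209.98] [-1.41  0.89  6.14] 52.9333
```

Contact came at 209.98 against 210 expected, so the lid is seated. I'll release it, back off and check.

```bash
python3 - <<'E'
from h import *
x,y=638.5,-145.7
arm.open(); arm.sleep(.2); arm.servo_line([x,y,300],speed=120)
arm.move_to([400,-350,300],[180,0,0]); arm.sleep(.3)
a=cap("scene","s_end");b=cap("side","d_end"); print(arm.get_obs()['t'])
A=cv2.resize(a["image"][180:330,180:440,::-1],(800,460))[:300]; 
A=cv2.resize(a["image"][200:330,190:320,::-1],(400,400)); B=cv2.resize(b["image"][130:290,240:400,::-1],(400,400))
cv2.imwrite("pics/end.png",np.hstack([A,B]))
E
```

```text
56.825
```

View pics/end.png

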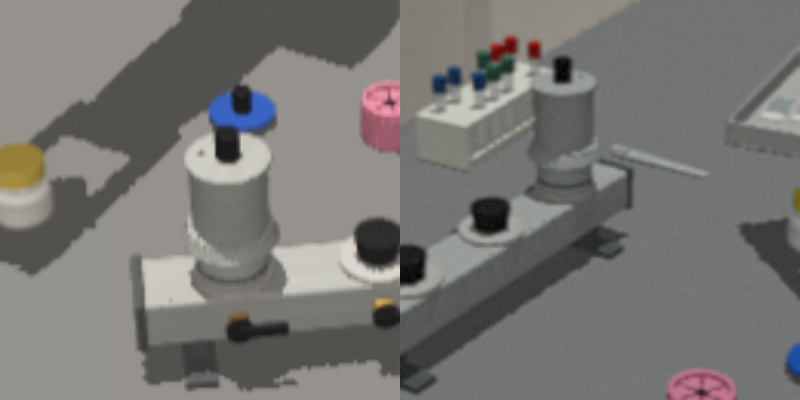

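Both views show the stack upright on the port with the lid flat. The jar, forceps and look-alikes are undisturbed.

```bash
python3 -c "
from workcell import arm
print(arm.close_job())"
```

```text
the job is handed in; nothing more can be done
None
```

The stain-filter unit is built on the open port in the order asked (base, disc, funnel, lid); each part reached its expected seated height and was released before the next, and I handed the job in at about 57 s.

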